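# Eject a drive from the test bay and stop it with the other finger

## Task

Press the orange release key of the drive bay fully down with one finger, and with the other finger stop the drive that the spring then shoots out, so that it comes part-way out of the slot but does not slide away along the guide. Do not lift or tip the drive, and leave the other things on the mat where they are. Finish while holding: one finger still keeping the key down (so that the latch hook stays clear below the drive) and the other still holding the drive back, with the drive still and flat in its guide.

Things in the scene. Friction and masses are not known exactly. Their poses are not given: they have to be found in the camera images.
- reader: The drive bay: a dark box fixed to the bench, 140 mm deep (x 0 to 140), 115 mm wide (y -44 to 71), 41 mm high, with an open guide tray in front of its slot (x -75 to 0). Its origin lies on the bench under the middle of the slot's mouth; -x is the way out of the slot, along the guide, +y the side of the orange key, z up.
- guide_mid (a point): Middle of the guide tray's grey floor, 20 mm above the bench, 37.5 mm in front of the slot's mouth. The floor is 73 mm wide (36.5 mm to either side of this point) between two rails whose tops are 5 mm above it; the rail on the key side is 4.5 mm thick. The guide has no end stop: it ends open 37.5 mm further out.
- ejector (a joint): Travel of the spring ejector behind the drive, m: 0 latched, 0.035 spent (end of its stroke). It pushes the drive out with about 5 N when latched, falling evenly to 2 N at 0.035, and fires by itself as soon as the hook is down. Left free, the drive leaves at about 1 m/s and slides off the end of the guide.
- key_top (a point): Centre of the flat top of the orange key, 24 mm (x) by 22 mm (y), at x -34, y 55.5 in the bay's frame, 32 mm above the bench when up, 23 mm when down: still 3 mm above its surround and the guide floor. So with two equally long fingers, one on the key, the other over the guide, the second ends 3 mm above the guide floor and 12 mm below the drive's top.
- key (a joint): Travel of the orange key, m: 0 up, 0.009 fully down (straight down). It is sprung: 1.6 N to start, 5.2 N fully down, plus up to 2 N of friction; it rises again when let go. A steel hook, part of the key, stands 5 mm above the guide floor right in front of the drive and sinks with the key; it frees the drive at about 0.005.
- drive_front (a point): Middle of the drive's front face, half-way up (27.5 mm above the bench). The drive is a bare aluminium box 100 mm long, 70 mm wide, 15 mm thick, 105 to 210 g, with a blue front strip, lying loose and flat in the slot, its top 35 mm above the bench. The point's -x points out of the slot. Latched, this face stands at x -5 in the bay's frame.
- drive: The same drive; origin under its centre (50 mm behind its front face), on the guide floor 20 mm above the bench.
- parts_bin: Bystander: small open red bin, 95 x 75 x 45 mm, loose; origin under its centre.
- paste_jar: Bystander: white jar with black cap, 52 mm across, 70 mm high, loose; origin under its centre.
- spare_ssd: Bystander: black flat drive, 100 x 70 x 7 mm, loose on the mat; origin under its centre.
- screwdriver: Bystander: screwdriver with a green handle lying on the mat, about 200 mm long and 26 mm thick, loose; its own x runs from handle to tip.
There are look-alikes about, which are no part of the job. There is more than one size of the drive; the job needs the largest. Of the things that look like the reader, the larger one is meant.

How it is judged:
On the way:
1. the release key is pressed fully down (7 mm or more) (value of joint key above 0.007 m), for 0.05 s.
At the end, for the whole second after the job is handed in: The drive's front face stands 12 to 50 mm out of the slot's mouth, the drive lies still (under 20 mm/s) and flat on its guide (within 0.08 rad, height within 6 mm), a finger pushes on it with more than 0.3 N, and a finger still holds the key at least 6 mm down with more than 0.5 N (x of drive_front in the frame of reader between -0.05 and -0.012 m and value of joint key above 0.006 m and contact force between the fingers and key above 0.5 N and contact force between the fingers and drive above 0.3 N and linear speed of drive below 0.02 m/s and angle between drive's own z axis and vertical below 0.08 rad and height (world z) of drive between 0.016 and 0.026 m); the arm keeps its last pose, push and grip.
It fails at once if the drive slides away (front face more than 60 mm out of the slot's mouth) (x of drive_front in the frame of reader below -0.06 m).
It fails at once if the drive is lifted or tipped (more than 8 mm, or 0.2 rad) (height (world z) of drive above 0.028 m or angle between drive's own z axis and vertical above 0.2 rad).
It fails at once if another thing on the mat is moved by more than 15 mm (distance of any of parts_bin, paste_jar, spare_ssd, screwdriver from where it was at the start of the episode above 0.015 m).
It also fails if it takes over 29 s, if anything falls off the work surface, if the arm or the gripper's body presses on something with over 40 N, if the wrist force passes 120 N, or if a joint passes its speed limit or range.

## Robot

A 6-joint arm with a two-finger parallel gripper is mounted at the origin on the work surface. World frame = base frame: x ahead of the robot, y to its left, z up, the work surface at z = 0. Lengths are in m, angles in rad, forces in N, time in s.
With the tool pointing down it reaches from about 0.4 to 0.825 m from the base axis. Payload 7 kg.
Tool frame: the origin (TCP) lies on the centre line of the jaws, within the pads' length; the fingertips stand 25 mm ahead of it and the grasp point (between the pads) lies 6 mm ahead of it; z points along the fingers, y is the direction in which the jaws open and shut (so a half turn about z gives the same grasp; the last joint's range is limited). The gripper opens to 88 mm and grips with 3 to 60 N. Pads are 19 mm wide; open, the fingers measure 130 mm over their backs; the gripper's body (78 mm by 193 mm) begins 47 mm behind the grasp point.
Start: joints at [-1, 0.359, 0.012, 0, -1.224, -0.288], TCP at [0.188, -0.648, 0.252] pointing down, gripper open.
Joint ranges: [-3.07, 3.07], [-1.43, 2.12], [-1.02, 1.25], [-3.03, 1.67], [-3.05, -0], [-3.03, 3.03]. Speed limits (rad/s): [2.39, 2.39, 3.01, 3.14, 3.14, 3.14].

## Interface

Orientations are given as [roll, pitch, yaw] about the fixed x, y, z axes, in that order (R = Rz(yaw) Ry(pitch) Rx(roll)).
In Python, from station import * gives the robot as it stands. The module is installed in compiled form; this text tells all that it offers.
- The arm moves only by the tool step_arm, never from a script. Its argument "commands" is text: rows parted by semicolons, each of 6 numbers parted by spaces: the shift along the tool's x, y, z in mm, then the turn, a rotation vector about the tool's x, y, z in rad. A call has 1 to 8 rows; each row shifts and turns the commanded pose from where the row before left it, along the tool's axes as they then stand; what a row does not reach is not made up. A row lasts 1/8 s, in which the tool goes at most 62.5 mm and 10.7 degrees, less where a joint would pass 70% of its speed; a pose out of reach is approached as far as the arm can. A call is refused whole if a number of a shift passes 62.5 or a number of a turn 0.188, either way. A call with a gripper value outside its range is refused whole. "jaw" is the finger opening in mm, from 0 to 87.6, set as the call begins (left out, the last holds). The fingers move at their own pace and stop on an object; "grip_force" is the grip in N (left out, the last holds). Time passes only in rows, so rows that do not move let the fingers close. It gives the time, the measured TCP pose, the force and the opening at its end, in the units of the state.
- get_state(): the state, without advancing time (a new reading comes with each control period).
- grab_frame(name): name is "side" or "top" or "wrist"; returns a dict with "frame" (480x640x3 uint8, red, green, blue), "fovy" (degrees; the focal length in pixels is half the picture's height over the tangent of half this angle, whatever the lens; pixels are square), "cx", "cy" (the principal point, pixels), "k1" (the pictures are not rectified: a ray, as slopes to the right and down, at radius r is drawn at 1 + k1 r^2 times it, then the intrinsics apply), "rvec" (rotation vector, rad) and "tvec" (3), from world to camera coordinates, as OpenCV has them; the wrist camera has in their place "tool_from_camera" (4x4, takes a point from camera to tool coordinates, whose origin is the TCP and whose axes are the flange's). Camera axes: x right, y down, z forward; pixel columns grow to the right and rows downward; lengths in m; the calibration is good to about 2 mm. A picture is of the moment at which its call begins: read the wrist's pose just before it. There is no depth.
- job_done(): hands the job in, once; it reports no verdict.
Trained networks look in a picture, given as the dict that the camera call returned (one of the last four; its "shot" number tells which), for a name from the list of things; names that differ only in an ending like _2 or _b are one class to them, and where a whole thing is asked for, a point or a joint stands for the part that bears it (a point fixed in the world has none). Each returns a list of dicts, best first, with "conf" (0 to 1); they miss things now and then, are a little off and sometimes report something else, mostly with a low value. They report only what shows in the picture. A call takes as long as a camera call. They do not tell look-alikes from the thing itself.
- recognise(picture, name): "pixel" ([column, row] in pixels, amid what is visible of it).
The state is a dict: "t": time; "q": joint angles; "qd": joint speeds; "joint_efforts": joint torques, N m; "eef_pos": TCP position; "ee_rot": TCP orientation; "force": force on the tool from outside, world axes, zero at the start; "moment": the same for the moment, N m; "width": finger opening in m.
Only numpy, scipy, OpenCV 4.12 (cv2) and the standard library are available. Lean on these libraries where they do the work, as an engineer would, in place of code of your own. Each camera call takes 0.05 s, during which the arm holds its last target.

## Working session

There is one attempt and no reset: what is moved stays moved. The work goes in short steps, Python scripts to look and compute and a tool call to move; the robot and the scene stay as the last step left them, time stands still between calls to the robot, and variables do not carry over. Pictures are saved under pics/ and viewed, and the job is handed in when it is done.

Besides the shell and the picture viewer there is one more tool, called after "Request:" in YAML: its name, and indented under it one key for each argument. step_arm: Moves the arm, as the interface text tells. Its arguments: {"type":"object","properties":{"commands":{"type":"string"},"jaw":{"type":"number"},"grip_force":{"type":"number"}},"required":["commands"]}

```bash
mkdir -p pics; cat > h.py <<'E'
from station import *
import numpy as np, cv2, pickle
def save(n,name):
    p=grab_frame(n); cv2.imwrite(f'pics/{name}.png',p['frame'][:,:,::-1]); pickle.dump(p,open(f'pics/{name}.pkl','wb')); return p
E
python3 - <<'E'
from h import *
print(get_state())
for n in ['top','side']:
    p=save(n,n+'1'); print({k:v for k,v in p.items() if k!='frame'})
    for o in ['reader','key_top','drive_front','drive','key']:
        try: print(n,o,[(np.round(r['pixel']),round(r['conf'],2)) for r in recognise(p,o)])
        except Exception as e: print(o,e)
print(get_state()['t'])
E
```

```text
{'t': 0.0, 'q': array([-9.99896605e-01,  3.59371656e-01,  1.10647857e-02, -3.65516610e-04,
       -1.22411041e+00, -2.88090441e-01]), 'qd': array([-2.90050307e-04, -1.86057274e-03,  5.42438356e-05, -4.94422846e-04,
        5.67659378e-04,  1.13857344e-03]), 'joint_efforts': array([-2.40064801e-03, -5.82717848e+01,  2.93063021e+01,  6.99699238e+00,
        7.01095909e-03, -1.50698093e-04]), 'eef_pos': array([ 0.18821003, -0.6477578 ,  0.25063232]), 'ee_rot': array([ 3.13994087e+00, -1.31143983e-04, -2.85890774e+00]), 'force': array([-0.53581855,  0.51674332, -0.60099784]), 'moment': array([ 0.02305129, -0.03948931,  0.03113604]), 'width': 0.0876662622662941}
{'fovy': 48.991742604490206, 'cx': 324.21872098949945, 'cy': 232.82231132766, 'k1': -0.08086380053475113, 'rvec': array([ 2.15108115, -2.10926659,  0.1628678 ]), 'tvec': array([0.0068281 , 0.59531765, 1.02356996]), 'shot': 1}
top reader [(array([450., 155.]), 0.9), (array([309., 251.]), 0.89)]
top key_top [(array([472., 163.]), 0.56), (array([339., 253.]), 0.51)]
top drive_front [(array([200., 258.]), 0.8), (array([208., 180.]), 0.79), (array([295., 248.]), 0.64), (array([274., 181.]), 0.3)]
top drive [(array([204., 257.]), 0.79), (array([212., 180.]), 0.68), (array([294., 246.]), 0.67)]
top key [(array([342., 258.]), 0.59), (array([472., 159.]), 0.45), (array([408., 222.]), 0.41)]
{'fovy': 43.82450731349019, 'cx': 316.96229791970063, 'cy': 236.88508238289577, 'k1': 0.025094846381142205, 'rvec': array([ 0.58433243, -2.81779643,  0.94617609]), 'tvec': array([0.56113848, 0.21327089, 0.90055994]), 'shot': 2}
side reader [(array([332., 282.]), 0.95), (array([286., 124.]), 0.85), (array([316., 282.]), 0.68)]
side key_top []
side drive_front [(array([180., 359.]), 0.67), (array([279., 402.]), 0.56)]
side drive [(array([283., 401.]), 0.94), (array([182., 359.]), 0.89), (array([315., 284.]), 0.72)]
side key [(array([350., 242.]), 0.6)]
0.6
```

View pics/top1.png

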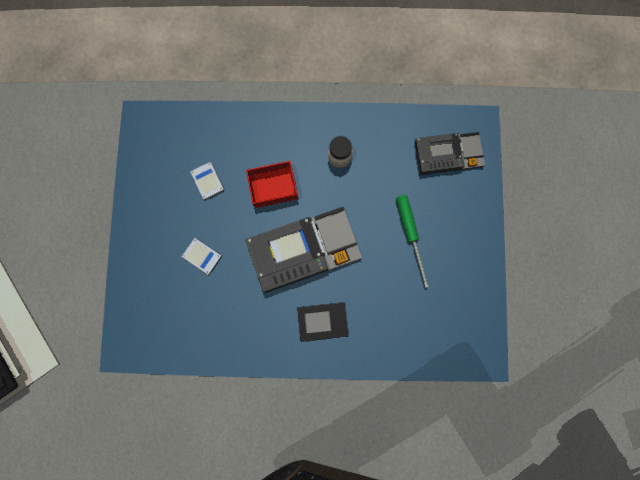

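View pics/side1.png

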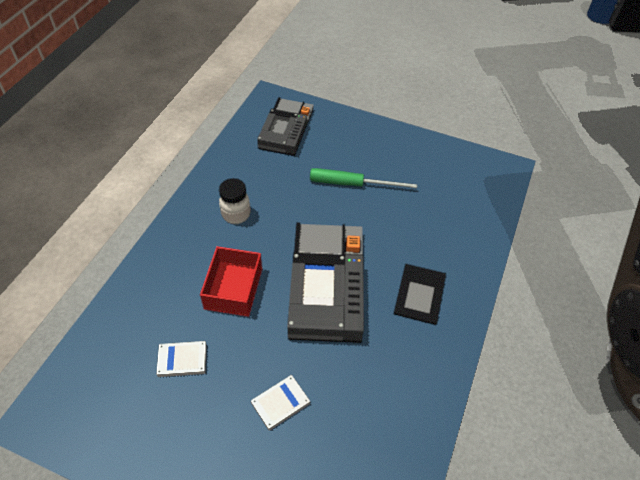

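The large bay sits at about (305,250) in the top view. Its guide points right and its key is at (341,257). The small look-alike is at (450,155). Next I'll zoom in and fit the pose.

```bash
python3 - <<'E'
import cv2
a=cv2.imread('pics/top1.png')[195:305,235:375]; cv2.imwrite('pics/tz.png',cv2.resize(a,None,fx=5.6,fy=5.4,interpolation=cv2.INTER_CUBIC))
a=cv2.imread('pics/side1.png')[215:350,270:390]; cv2.imwrite('pics/sz.png',cv2.resize(a,None,fx=4.4,fy=4.4,interpolation=cv2.INTER_CUBIC))
E
```

```text
(no output)
```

View pics/tz.png

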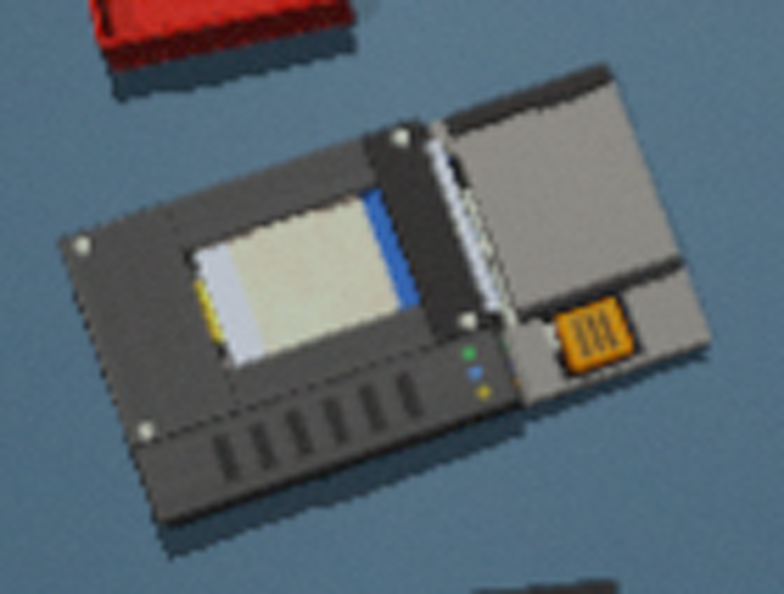

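View pics/sz.png

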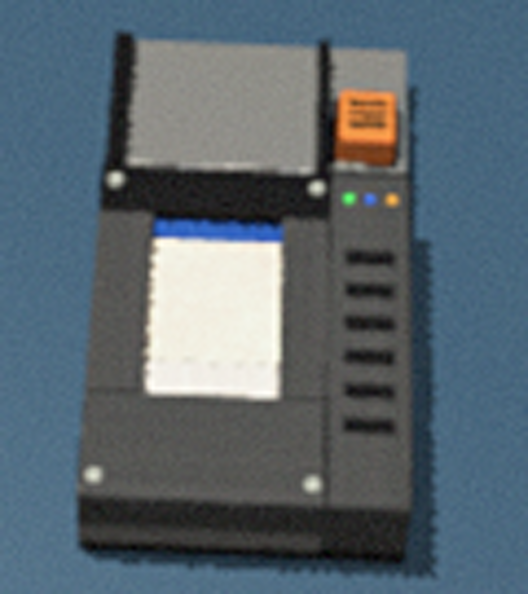

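```bash
cat >> h.py <<'E'
def proj(p,X):
    f=240/np.tan(np.radians(p['fovy'])/2)
    R=cv2.Rodrigues(p['rvec'])[0]; c=np.atleast_2d(X)@R.T+p['tvec']; u=c[:,:2]/c[:,2:]
    u=u*(1+p['k1']*(u**2).sum(1,keepdims=True)); return u*f+[p['cx'],p['cy']]
E
cat > fit.py <<'E'
from h import *
from scipy.optimize import least_squares
T=pickle.load(open('pics/top1.pkl','rb'));S=pickle.load(open('pics/side1.pkl','rb'))
top={(140,-44,41):(62,243),(140,71,41):(160,522),(0,71,41):(520,400),(0,-44,41):(425,120),(-75,-36.5,20):(612,85),(-75,36.5,20):(682,262),(-34,55.5,32):(596,333)}
side={(-75,-36.5,20):(133,42),(-75,36.5,20):(321,46),(-34,55.5,32):(367,118),(140,-44,41):(80,493),(140,71,41):(408,510)}
tm=np.array(list(top))/1e3; tp=(np.array(list(top.values()))+.5)/[5.6,5.4]-.5+[235,195]
sm=np.array(list(side))/1e3; sp=(np.array(list(side.values()))+.5)/4.4-.5+[270,215]
def W(v,m):
    c,s=np.cos(v[2]),np.sin(v[2]); return m@np.array([[c,s,0],[-s,c,0],[0,0,1]])+[v[0],v[1],0]
def r(v,a=1,b=1): return np.r_[a*(proj(T,W(v,tm))-tp).ravel(),b*(proj(S,W(v,sm))-sp).ravel()]
for a,b in [(1,1),(1,0),(0,1)]:
    s=min((least_squares(r,[.6,0,y],args=(a,b)) for y in (0,1.5,3,-1.5)),key=lambda s:s.cost)
    print(a,b,s.x,np.round(r(s.x).reshape(-1,2),1).tolist())
E
python3 fit.py
```

```text
1 1 [0.58945177 0.03572577 1.92982017] [[-1.2, -1.1], [-1.1, 0.3], [-0.1, -0.1], [-1.7, -0.6], [0.1, -0.6], [-0.6, -1.1], [-0.6, 0.1], [1.3, -1.2], [0.3, -0.2], [1.0, -1.4], [-0.4, -0.4], [1.6, -0.6]]
1 0 [0.58859793 0.03416605 1.92953917] [[-0.4, -0.7], [-0.4, 0.7], [0.6, 0.3], [-0.9, -0.2], [0.8, -0.2], [0.1, -0.6], [0.2, 0.6], [2.1, -1.7], [1.1, -0.7], [1.8, -1.9], [0.5, -1.0], [2.5, -1.2]]
0 1 [0.59007486 0.03752675 1.93171507] [[-2.0, -1.3], [-1.9, 0.0], [-0.9, -0.4], [-2.6, -0.9], [-0.8, -0.9], [-1.4, -1.5], [-1.4, -0.2], [0.4, -0.6], [-0.5, 0.3], [0.2, -0.8], [-1.1, 0.5], [1.0, 0.2]]
```

The residuals are about 1 px and the two cameras agree to about 3 mm. I'll plan a move to hover with yaw = 1.93−π, so that tool x points out of the slot and tool y points toward the key.

```bash
cat > plan.py <<'E'
from h import *
import sys
from scipy.spatial.transform import Rotation as Ro
def plan(tp,yaw,n):
    s=get_state(); p=np.array(s['eef_pos']);R=Ro.from_euler('xyz',s['ee_rot'])
    G=Ro.from_euler('xyz',[np.pi,0,yaw]); rv=(R.inv()*G).as_rotvec()/n
    d=(np.array(tp)-p)/n
    rows=[]
    for i in range(n):
        rows.append(np.r_[R.inv().apply(d)*1e3,rv]); R=R*Ro.from_rotvec(rv)
    print(s['t'],p,s['ee_rot'],s['force'],s['width'])
    for k in range(0,n,8): print('; '.join(' '.join(f'{v:.3f}' if j>2 else f'{v:.1f}' for j,v in enumerate(r)) for r in rows[k:k+8]))
def tgt(o,yaw,x,y,z):
    c,s_=np.cos(yaw),np.sin(yaw); return [o[0]+c*x-s_*y,o[1]+s_*x+c*y,z]
E
python3 -c "
from plan import *
plan(tgt((.5895,.0357),1.930,-.034,.0285,.17),1.930-np.pi,16)"
```

```text
0.6 [ 0.18832865 -0.64815582  0.25154528] [ 3.14154710e+00  7.30068137e-06 -2.85881222e+00] [-0.0220672  -0.29902612  0.85091267] 0.08780713998520485
-34.4 31.8 5.1 0.000 0.000 -0.103; -37.5 28.1 5.1 0.000 0.000 -0.103; -40.2 24.1 5.1 0.000 0.000 -0.103; -42.4 19.8 5.1 0.000 0.000 -0.103; -44.2 15.4 5.1 0.000 0.000 -0.103; -45.6 10.7 5.1 0.000 0.000 -0.103; -46.4 6.0 5.1 0.000 0.000 -0.103; -46.8 1.2 5.1 0.000 0.000 -0.103
-46.7 -3.6 5.1 0.000 0.000 -0.103; -46.1 -8.4 5.1 0.000 0.000 -0.103; -45.0 -13.1 5.1 0.000 0.000 -0.103; -43.4 -17.6 5.1 0.000 0.000 -0.103; -41.3 -22.0 5.1 0.000 0.000 -0.103; -38.9 -26.1 5.1 0.000 0.000 -0.103; -36.0 -30.0 5.1 0.000 0.000 -0.103; -32.7 -33.5 5.1 0.000 0.000 -0.103
```

Request:
step_arm:
  commands: "-34.4 31.8 5 0 0 -0.103; -37.5 28.1 5 0 0 -0.103; -40.2 24.1 5 0 0 -0.103; -42.4 19.8 5 0 0 -0.103; -44.2 15.4 5 0 0 -0.103; -45.6 10.7 5 0 0 -0.103; -46.4 6 5 0 0 -0.103; -46.8 1.2 5 0 0 -0.103"
  jaw: 35

```text
t: 1.6
eef_pos: [0.3822, -0.3259, 0.2118]
ee_rot: [-3.141, 0.0, -2.031]
force: [0.5, 0.0, -0.6]
width: 0.0349
```

Request:
step_arm:
  commands: "-46.7 -3.6 5 0 0 -0.103; -46.1 -8.4 5 0 0 -0.103; -45 -13.1 5 0 0 -0.103; -43.4 -17.6 5 0 0 -0.103; -41.3 -22 5 0 0 -0.103; -38.9 -26.1 5 0 0 -0.103; -36 -30 5 0 0 -0.103; -32.7 -33.5 5 0 0 -0.103"

```text
t: 2.6
eef_pos: [0.5752, -0.0044, 0.1717]
ee_rot: [-3.141, -0.0, -1.207]
force: [0.3, 0.7, 0.5]
width: 0.0353
```

```bash
python3 -c "
from plan import *
plan(tgt((.5895,.0357),1.930,-.034,.0285,.17),1.930-np.pi,1)
p=save('wrist','w1');print(p['fovy'],p['cx'],p['cy'],p['k1'],p['tool_from_camera'])
save('top','t2')"
```

```text
2.6 [ 0.57515351 -0.00443054  0.17169758] [-3.14097843e+00 -1.14390916e-04 -1.20709908e+00] [0.30364616 0.74787412 0.48822128] 0.035255083260713874
1.5 1.0 1.7 -0.001 -0.000 0.004
60.80205311080747 318.22950185904153 235.6269945513508 -0.07601484636949603 [[ 4.13782825e-04 -9.59643549e-01 -2.81218933e-01  7.47324961e-02]
 [ 9.99999734e-01  5.65795108e-04 -4.59353531e-04  8.85730728e-04]
 [ 5.99927949e-04 -2.81218669e-01  9.59643528e-01 -1.33136889e-01]
 [ 0.00000000e+00  0.00000000e+00  0.00000000e+00  1.00000000e+00]]
```

View pics/w1.png

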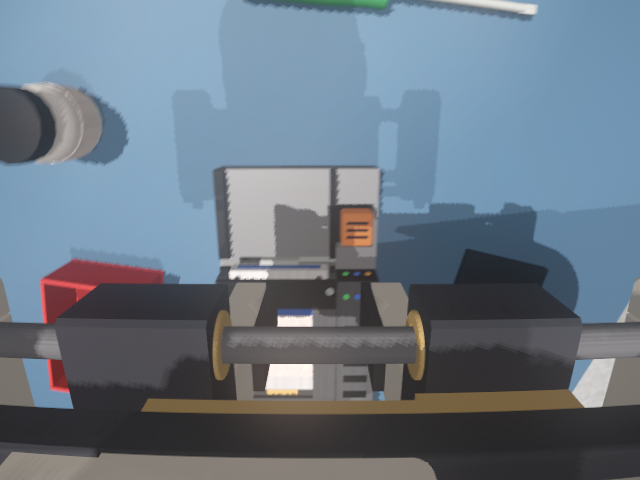

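Wrist view: the key top is at about (357,227), the guide floor spans (228,168) to (330,168), and the two grey finger tips are at about (247,283) and (392,283). I'll measure the bay pose and finger thickness from it.

```bash
python3 - <<'E'
from h import *
p=pickle.load(open('pics/w1.pkl','rb'))
a=p['frame'][150:410,200:430,::-1]; cv2.imwrite('pics/wz.png',cv2.resize(a,None,fx=3.4,fy=2.3,interpolation=cv2.INTER_CUBIC))
E
```

```text
(no output)
```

View pics/wz.png

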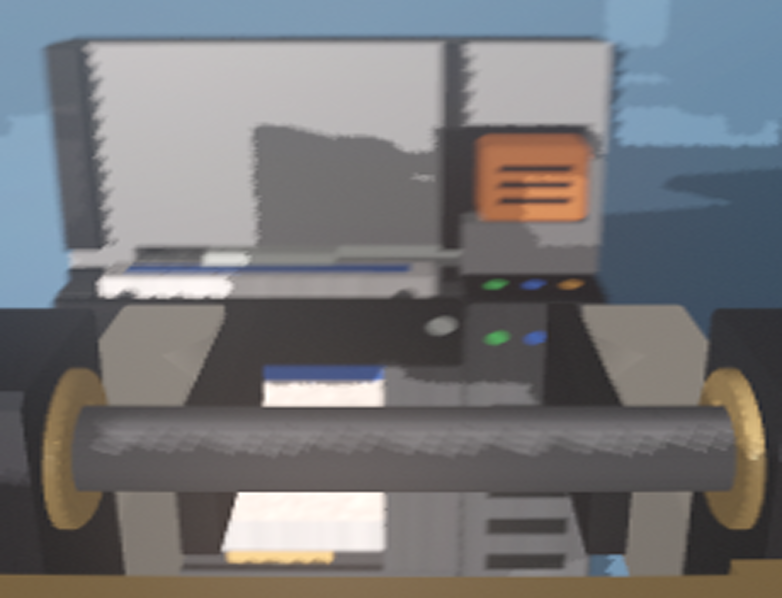

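View pics/t2.png

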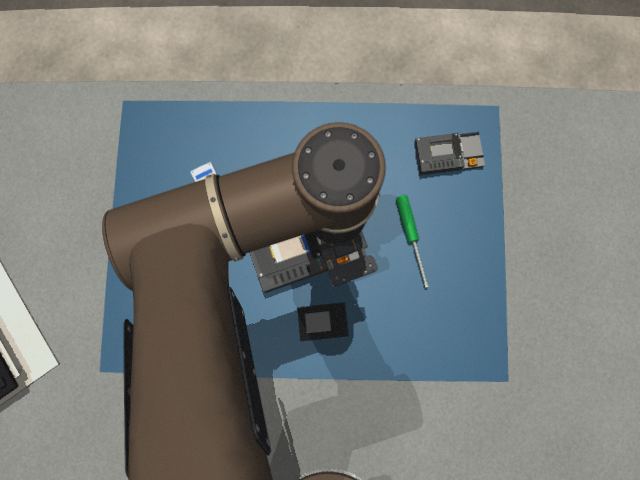

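```bash
cat > wfit.py <<'E'
from h import *
from scipy.optimize import least_squares
from scipy.spatial.transform import Rotation as Ro
p=pickle.load(open('pics/w1.pkl','rb'))
pos=np.array([0.57515351,-0.00443054,0.17169758]); R=Ro.from_euler('xyz',[-3.14097843,-1.14390916e-04,-1.20709908]).as_matrix()
C=np.array(p['tool_from_camera']); 
def pt(X):
    c=(X-C[:3,3])@C[:3,:3]; u=c[:,:2]/c[:,2:]; u=u*(1+p['k1']*(u**2).sum(1,keepdims=True)); return u*240/np.tan(np.radians(p['fovy'])/2)+[p['cx'],p['cy']]
pw=lambda X: pt((X-pos)@R)
z=lambda q:np.round((q-[200,150])*[3.4,2.3])
for x in(-.0095,.0095):
  for y in(.0175,.0385,.0275): print(x,y,z(pt(np.array([[x,y,.025],[x,-y,.025]]))).tolist())
m={(-75,-36.5,20):(85,42),(-75,36.5,20):(443,40),(-46,44.5,32):(477,135),(-46,66.5,32):(592,133),(-22,44.5,32):(477,221),(-22,66.5,32):(588,219),(-75,71,20):(612,40)}
M=np.array(list(m))/1e3; Z=np.array(list(m.values()))/[3.4,2.3]+[200,150]
def W(v,m):
    c,s=np.cos(v[2]),np.sin(v[2]); return m@np.array([[c,s,0],[-s,c,0],[0,0,1]])+[v[0],v[1],0]
r=lambda v:(pw(W(v,M))-Z).ravel()
s=least_squares(r,[.5895,.0357,1.93]);print(s.x,np.round(s.fun.reshape(-1,2),1).tolist())
print(np.round(r([.5895,.0357,1.93]).reshape(-1,2),1).tolist())
E
python3 wfit.py
```

```text
-0.0095 0.0175 [[534.0, 391.0], [257.0, 391.0]]
-0.0095 0.0385 [[699.0, 391.0], [92.0, 390.0]]
-0.0095 0.0275 [[612.0, 391.0], [179.0, 391.0]]
0.0095 0.0175 [[538.0, 297.0], [252.0, 297.0]]
0.0095 0.0385 [[709.0, 297.0], [82.0, 297.0]]
0.0095 0.0275 [[620.0, 297.0], [171.0, 297.0]]
[0.58866866 0.03716354 1.94304962] [[-0.4, -0.7], [-0.8, -1.0], [1.4, 2.3], [-0.3, 3.0], [1.1, -1.6], [-0.1, -0.9], [-0.8, -1.3]]
[[0.4, -3.8], [0.2, -2.7], [1.9, 0.8], [0.2, 1.9], [1.2, -3.0], [-0.1, -2.0], [0.3, -2.3]]
```

```bash
python3 -c "
from plan import *
plan(tgt((.589,.0364),1.936,-.033,.0285,.064),1.936-np.pi,6)"
```

```text
2.7 [ 0.57641121 -0.00271987  0.17090759] [-3.14124261e+00 -2.02381015e-04 -1.20489313e+00] [ 0.00963454 -0.58712196  0.31086213] 0.03470491146266818
0.2 0.5 17.8 -0.000 -0.000 0.000; 0.2 0.5 17.8 -0.000 -0.000 0.000; 0.2 0.5 17.8 -0.000 -0.000 0.000; 0.2 0.5 17.8 -0.000 -0.000 0.000; 0.2 0.5 17.8 -0.000 -0.000 0.000; 0.2 0.5 17.8 -0.000 -0.000 0.000
```

Request:
step_arm:
  commands: "0.2 0.5 17.8 0 0 0; 0.2 0.5 17.8 0 0 0; 0.2 0.5 17.8 0 0 0; 0.2 0.5 17.8 0 0 0; 0.2 0.5 17.8 0 0 0; 0.2 0.5 17.8 0 0 0; 0 0 0 0 0 0; 0 0 0 0 0 0"

```text
t: 3.7
eef_pos: [0.5725, -0.0082, 0.0655]
ee_rot: [-3.141, -0.0, -1.211]
force: [0.3, 0.5, 0.3]
width: 0.0351
```

```bash
python3 -c "
from plan import *
plan(tgt((.589,.0364),1.936,-.033,.0285,.064),1.936-np.pi,1)
save('wrist','w2')
p=save('side','s2')
a=p['frame'][170:360,230:430,::-1]; cv2.imwrite('pics/s2z.png',cv2.resize(a,None,fx=3.5,fy=3.1,interpolation=cv2.INTER_CUBIC))"
```

```text
3.7 [ 0.57246614 -0.00818868  0.06548228] [-3.14083483e+00 -2.76462704e-04 -1.21076532e+00] [0.28413505 0.48231278 0.25523009] 0.03509075963789079
-2.8 -2.9 1.5 -0.001 -0.000 -0.005
```

View pics/w2.png

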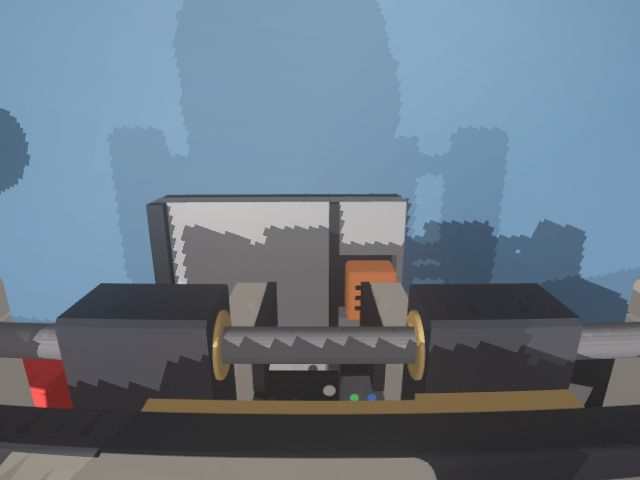

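View pics/s2z.png

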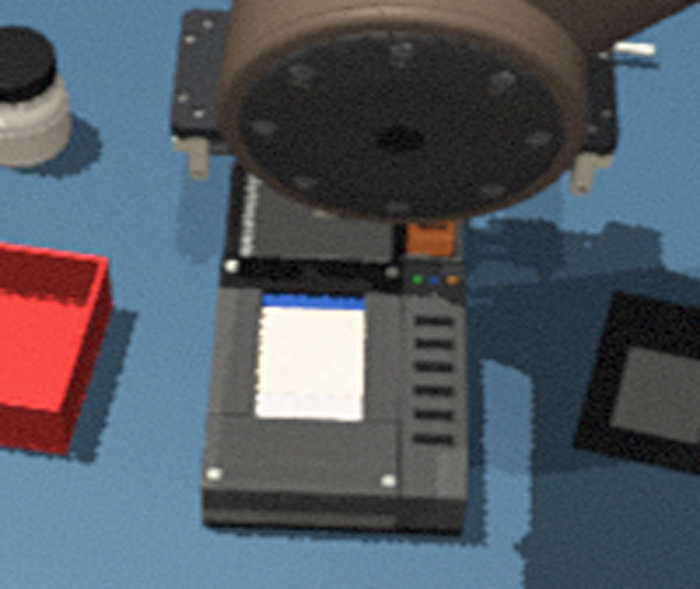

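```bash
python3 - <<'E'
from h import *
p=pickle.load(open('pics/w2.pkl','rb'))
a=p['frame'][180:340,140:420,::-1]; cv2.imwrite('pics/w2z.png',cv2.resize(a,None,fx=2.8,fy=3.6,interpolation=cv2.INTER_CUBIC))
s=get_state();print(s['t'],s['eef_pos'],s['ee_rot'])
E
```

```text
3.8 [ 0.57261865 -0.00804231  0.06572695] [-3.14004681e+00 -2.09556663e-04 -1.21075295e+00]
```

View pics/w2z.png

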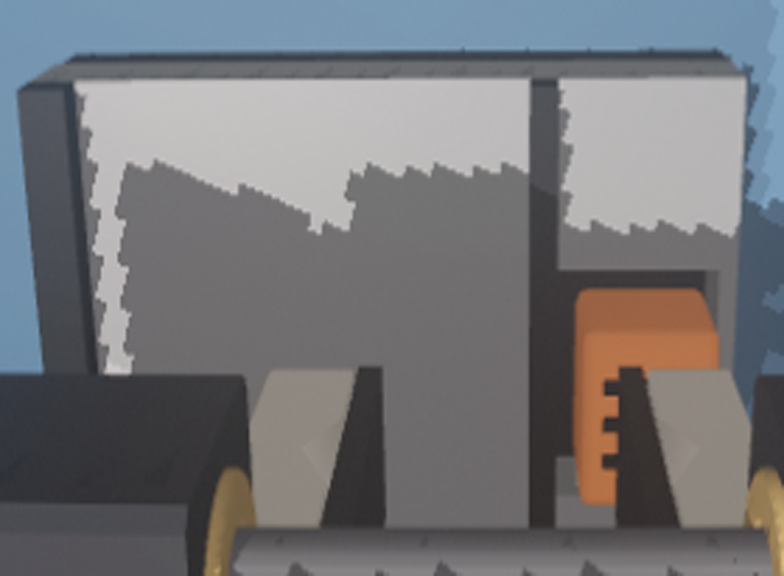

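```bash
python3 - <<'E'
from h import *
from scipy.optimize import least_squares
p=pickle.load(open('pics/w2.pkl','rb'))
C=np.array(p['tool_from_camera'])
def pt(X):
    c=(X-C[:3,3])@C[:3,:3]; u=c[:,:2]/c[:,2:]; u=u*(1+p['k1']*(u**2).sum(1,keepdims=True)); return u*240/np.tan(np.radians(p['fovy'])/2)+[p['cx'],p['cy']]
z=lambda q:np.round((q-[140,180])*[2.8,3.6])
print(z(pt(np.array([[.0095,y,.025] for y in(-.0365,-.0175,.0175,.0365)]))).tolist())
m={(-75,-36.5,20):(75,82),(-75,36.5,20):(530,80),(-46,44.5,32):(577,330),(-46,66.5,32):(715,330),(-22,44.5,32):(580,500),(-75,71,20):(747,77)}
M=np.array(list(m))/1e3; Z=np.array(list(m.values()))/[2.8,3.6]+[140,180]
# tool frame: x=-bx, y=+by, z=down
def W(v,h=.0653):
    c,s=np.cos(v[2]),np.sin(v[2]); q=M-[v[0],v[1],0]
    return np.c_[-(c*q[:,0]+s*q[:,1]), -s*q[:,0]+c*q[:,1], (v[3] if len(v)>3 else h)-q[:,2]]
for v0 in([-.033,.0285,0],[-.033,.0285,0,.065]):
  s=least_squares(lambda v:(pt(W(v))-Z).ravel(),v0);print(s.x,np.round(s.fun.reshape(-1,2),1).tolist())
s=get_state();print(s['t'],s['eef_pos'])
E
```

```text
[[249.0, 356.0], [376.0, 357.0], [611.0, 357.0], [738.0, 357.0]]
[-0.03659664  0.03098613 -0.00452084] [[-1.0, -0.7], [-0.8, -1.1], [1.2, 0.3], [2.2, 0.0], [-0.8, 2.4], [-0.9, -0.5]]
[-0.03719265  0.03092284 -0.00393405  0.06728581] [[0.8, -0.4], [-0.7, -0.7], [1.0, -0.1], [1.5, -0.3], [-1.0, 1.5], [-1.7, -0.0]]
3.8 [ 0.57261865 -0.00804231  0.06572695]
```

Request:
step_arm:
  commands: "-1.3 -1.8 0 0 0 0; -1.2 -1.7 0 0 0 0; 0 0 3.5 0 0 0; 0 0 3 0 0 0; 0 0 0 0 0 0"

```text
t: 4.42
eef_pos: [0.5741, -0.0046, 0.0578]
ee_rot: [3.141, 0.0, -1.211]
force: [-0.9, 0.2, -0.2]
width: 0.0351
```

```bash
python3 - <<'E'
from h import *
p=save('wrist','w3')
a=p['frame'][180:340,140:420,::-1]; cv2.imwrite('pics/w3z.png',cv2.resize(a,None,fx=2.8,fy=3.6,interpolation=cv2.INTER_CUBIC))
E
```

```text
(no output)
```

View pics/w3z.png

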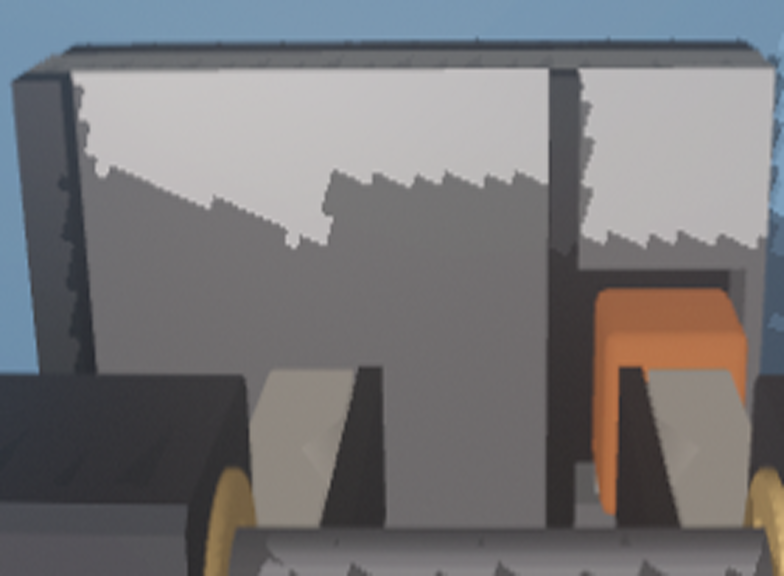

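The key finger now sits centred over the key: the finger spans 617–735 and the key 600–745 in the zoomed view. Pressing down now.

Request:
step_arm:
  commands: "0 0 3 0 0 0; 0 0 3 0 0 0; 0 0 3 0 0 0; 0 0 0 0 0 0; 0 0 0 0 0 0"

```text
t: 5.1
eef_pos: [0.5746, -0.0048, 0.0494]
ee_rot: [-3.141, -0.0, -1.211]
force: [-0.0, -2.2, 3.2]
width: 0.0346
```

```bash
python3 - <<'E'
from h import *
s=get_state();print(s['t'],s['eef_pos'],s['force'])
p=save('wrist','w4'); 
p=save('side','s4'); s=get_state();print(s['t'],s['eef_pos'],s['force'])
a=p['frame'][170:360,230:430,::-1]; cv2.imwrite('pics/s4z.png',cv2.resize(a,None,fx=3.5,fy=3.1,interpolation=cv2.INTER_CUBIC))
E
```

```text
5.1 [ 0.57460273 -0.00475683  0.04940438] [-0.00322489 -2.23590183  3.15778459]
5.2 [ 0.57461667 -0.00472436  0.04939625] [ 0.19045389 -2.29790416  3.21286115]
```

View pics/w4.png

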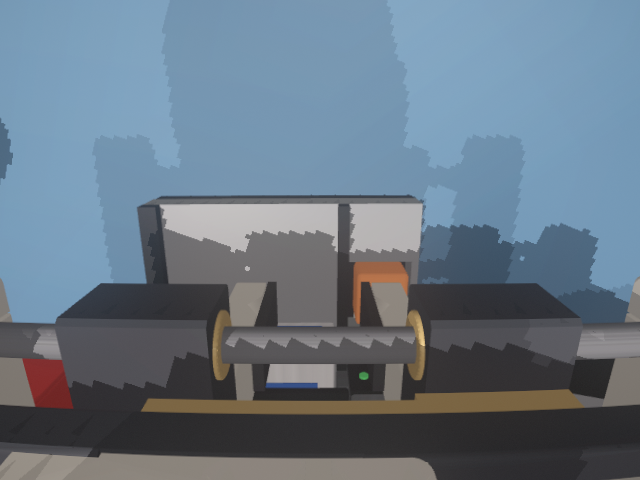

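View pics/s4z.png

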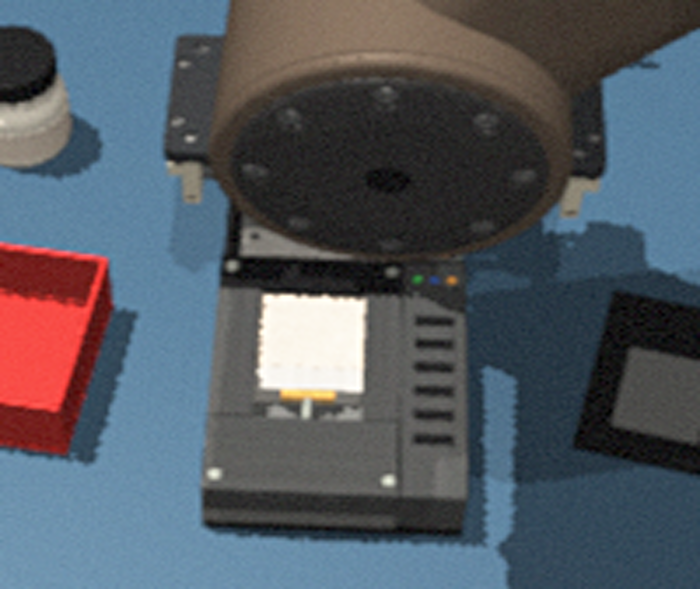

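The drive has fired and is being held against the catching finger. In the side view the label has shifted and the yellow ejector shows. The key needs to go further down.

Request:
step_arm:
  commands: "0 0 1 0 0 0; 0 0 0 0 0 0; 0 0 0 0 0 0"

```text
t: 5.58
eef_pos: [0.5746, -0.0047, 0.0485]
ee_rot: [-3.141, -0.0, -1.211]
force: [-0.0, -2.9, 5.7]
width: 0.0347
```

Request:
step_arm:
  commands: "0 0 1 0 0 0; 0 0 0 0 0 0; 0 0 0 0 0 0"

```text
t: 5.95
eef_pos: [0.5746, -0.0048, 0.048]
ee_rot: [-3.141, -0.0, -1.21]
force: [-1.1, -3.3, 10.1]
width: 0.0351
```

At TCP z = 48.0 mm the force rose steeply to 10 N, so the key is on its stop. This matches the expected 23 + 25 mm. I'll check the drive once more before handing in.

```bash
python3 - <<'E'
from h import *
p=save('side','s5'); t=save('top','t5'); w=save('wrist','w5')
a=p['frame'][170:360,230:430,::-1]; b=w['frame'][200:420,140:420,::-1]
cv2.imwrite('pics/c5.png',np.hstack([cv2.resize(a,(400,500),interpolation=cv2.INTER_CUBIC),cv2.resize(b,(400,500),interpolation=cv2.INTER_CUBIC)]))
cv2.imwrite('pics/t5.png',t['frame'][:,:,::-1])
s=get_state();print(s['t'],s['eef_pos'],s['force'],s['width'])
# label shift in side view: world pos of label edges on drive top at z=.035 (approx), reader frame
o=(.589,.0364,1.936)
for x in (0,.02,.04,.06,.08,.1,.12):
    c,sn=np.cos(o[2]),np.sin(o[2]); q=proj(p,np.array([[o[0]+c*x,o[1]+sn*x,.035]]))[0]; print(x,np.round(q,1), np.round((q-[230,170])*[2,500/190]))
E
```

```text
6.1 [ 0.57463056 -0.00474936  0.04798952] [-0.85419074 -2.79414457 10.03860059] 0.03530834918898173
0 [320.5 254.3] [181. 222.]
0.02 [320.1 264.3] [180. 248.]
0.04 [319.6 274.6] [179. 275.]
0.06 [319.2 285.1] [178. 303.]
0.08 [318.7 295.9] [177. 331.]
0.1 [318.2 307. ] [176. 361.]
0.12 [317.7 318.4] [175. 391.]
```

View pics/c5.png

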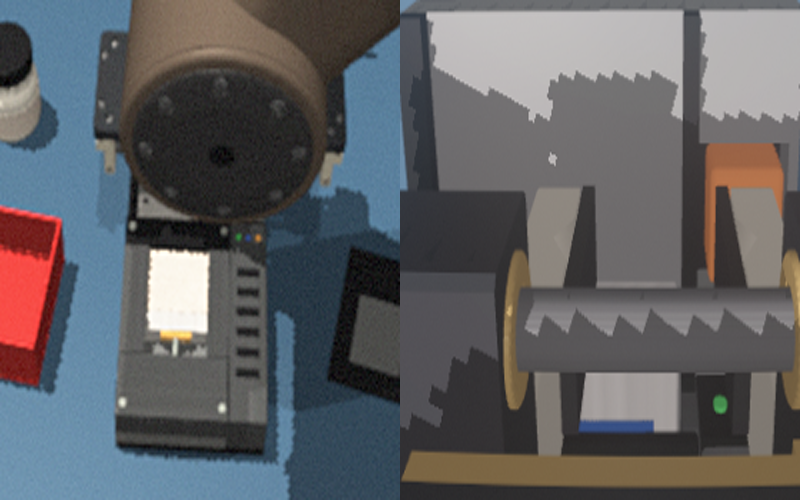

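View pics/t5.png

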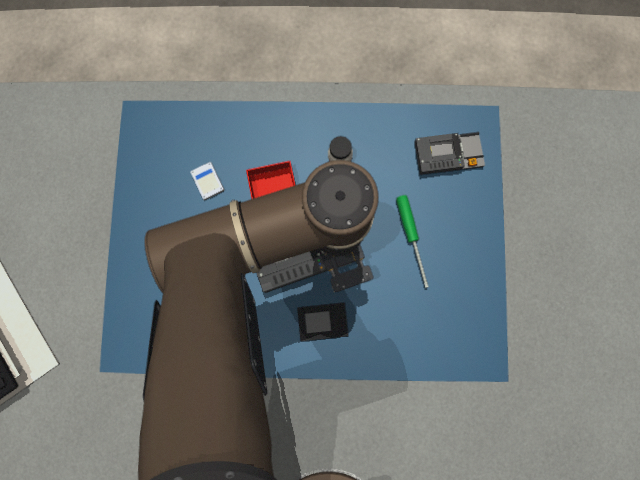

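The drive's rear edge reads x ≈ 0.08 (0.095 when latched), so its front is about 20 mm out. It is steady, and the bystanders have not moved.

```bash
python3 -c "
from h import *
print(job_done()); s=get_state(); print(s['t'],s['eef_pos'],s['force'])"
```

```text
the job is handed in; nothing more can be done
None
the job is handed in; nothing more can be done
```

The orange key is held fully down by one finger and the other finger is holding the drive part-way out. I handed the job in that way at about 6.1 s. `job_done()` gives no verdict, so these are my own last checks:

- **Key:** The tool stopped at 48.0 mm, the height expected with the key fully down. The upward force rose from 5.7 to 10 N over the last half millimetre, which means the key is on its stop.
- **Drive:** It pushes on the catching finger with about 3 N. From its rear edge in the side picture, its front is about 19 mm out of the slot; finger geometry suggested about 24 mm. Both are inside the 12–50 mm band. It looked flat and still in the pictures, but I did not measure tilt or speed directly.
- **Other things on the mat:** The jar, the spare drive and the screwdriver showed no visible movement. The arm partly hid the red bin in the last top view, but what showed of it was in place.
- **Disagreement:** The camera fits of the bay's position differed by 2–4 mm. I corrected for this using the wrist picture just before pressing.

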